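Make the bench lathe safe to switch on: key out of the chuck, feed lever to neutral

TASK

Make the lathe safe to switch on: first take the red chuck key out of the chuck and hang it, head up, in the empty red hanger of the key rack; only then swing the red-handled feed lever on the end of the headstock to neutral, which is straight up at the yellow mark, without running it on into reverse. Do not drop the key, and leave the two other keys, the oil can and the spanner as they are.

Things in the scene. Friction and masses are not known exactly. Their poses are not given: they have to be found in the camera images.
- lathe: Green bench lathe, fixed. Spindle along its y axis 190 mm up, headstock at +y, operator's side -x. Origin on the bench under the chuck, z up. In mm: chuck 99 diameter, y -29..29; headstock x -100..100, y 50..200, top 300; grey gear cover x -105..105, y 200..250, top 310; tool post x -60..-10, y -165..-75, top 218; tailstock y -400..-240, top 222; carriage wheel to x -128, y -120..-60, top 105
- chuck_key: Steel T-key with red head, 0.25 kg. Origin: centre of its head's underside; z along the key to the head. Head 26 mm diameter, z 0 to 45; T-bar 8 mm thick, 100 long, along x at z 34; shaft 14 mm diameter down to z -59; 9 mm square end to z -75. Starts with the square end 16 mm deep in the chuck, leaning 35 deg towards the lathe's -x, T-bar square to the spindle; pulls out straight along its z
- chuck_socket (a point): Mouth of the key's square hole (10 mm wide, 17 deep) on the chuck's rim, facing outwards from the spindle axis, 35 degrees from vertical towards the lathe's -x. The headstock's end is 50 mm to its +y side. Axes as the lathe's
- key_rack: Fixed steel rack: base plate 100 x 240 x 8 mm, level rail (top 109 mm above the bench) along its y axis carrying three coloured hangers 72 mm apart, in any order. Origin on the bench under the row of hanger seats, z up
- hanger_red_seat (a point): Seat of the red, empty hanger: level fork of 6 mm plate, upper face 115 mm over the bench; slot 18 mm wide, open to its -x, closed at x = 9 mm; prongs to x = -22 and y = +-24 mm. Point on the upper face where the key's origin belongs: shaft down through the slot, head resting on the prongs. x towards the rail, y along it, z up. The T-bar may lie along x, clear above the rail
- feed_lever (a joint): Lever angle, rad. 0 = stop, leaning 60 deg from upright to the lathe's -x (green mark, forward); 1.047 = upright, yellow mark, neutral; reverse engages soon beyond (about 1.3); 1.75 = other stop (red mark). Grows as the knob goes from -x over the top to +x, about the lathe's y axis. Friction holds it where it is left, about 3.5 N at the knob; no spring or notches
- lever_knob (a point): Middle of the lever's red handle, a cylinder 22 mm in diameter, 34 mm long along the lathe's y axis, 82 mm from the hinge axis. The handle stands 25 to 59 mm off the gear cover's end face, the lever's flat bar inside it 15 to 22 mm off. The y axis stays along the hinge; x and z turn with the lever, z from hinge to handle
- lever_hub (a point): Point on the lever's hinge axis (along the lathe's y), level with the handle's middle: 42 mm off the gear cover's end face, 165 mm above the bench. Fixed to the lathe, axes as the lathe's. Round it on the cover a dial plate of 94 mm radius, 10 mm thick, with coloured marks on its rim
- tkey_blue: Loose T-handled key with blue head, 0.18 kg, hanging in the blue hanger; head and bar like the chuck key's, shaft 12 mm in diameter, 85 long; origin under its head, 115 mm above the bench. Leave alone
- tkey_yellow: The same key with a yellow head, in the yellow hanger. Leave alone
- oil_can: Loose blue oil can on the bench before the headstock: 64 mm diameter, 115 mm high, thin brass spout up to 178 mm leaning 35 mm to its own -x. Origin: centre of its underside. Leave alone
- spanner: Loose open-ended spanner, 160 mm long along its x axis, lying on the bench before the lathe; origin at its underside. Leave alone
There are look-alikes about, which are no part of the job. What is shaped like the chuck_key but pink or turquoise is not meant.

How it is judged:
On the way, in this order (a step that is already met when the one before it is completed fails the run):
1. the chuck key hangs in the red hanger, let go (horizontal distance between chuck_key and hanger_red_seat below 0.014 m and z of chuck_key in the frame of hanger_red_seat between -0.004 and 0.005 m and angle between chuck_key's own z axis and vertical below 0.15 rad and contact force between the fingers and chuck_key below 0.2 N), for 0.2 s.
2. the feed lever stands at neutral (value of joint feed_lever between 0.96 and 1.134 rad), for 0.2 s.
At the end, for the whole second after the job is handed in: The chuck key hangs at rest in the red hanger, its head's underside on the prongs (within 14 mm sideways and 5 mm in height of the seat) and within 8.5 degrees of upright; the feed lever stands still within 5 degrees (0.087 rad) of upright (joint 0.96 to 1.134) (all of step 2 and horizontal distance between chuck_key and hanger_red_seat below 0.014 m and z of chuck_key in the frame of hanger_red_seat between -0.004 and 0.005 m and angle between chuck_key's own z axis and vertical below 0.15 rad and linear speed of chuck_key below 0.03 m/s and velocity of joint feed_lever between -0.05 and 0.05 rad/s); the robot touches nothing.
It fails at once if the feed lever is run on into reverse (more than 16 degrees past upright) (value of joint feed_lever above 1.32 rad).
It fails at once if the chuck key is dropped (its head falls below 70 mm over the bench) (height (world z) of chuck_key below 0.07 m).
It fails at once if the blue or yellow key is shifted by more than 15 mm or tipped by more than 20 degrees (distance of any of tkey_blue, tkey_yellow from where it was at the start of the episode above 0.015 m or angle between any of tkey_blue, tkey_yellow's own z axis and vertical above 0.35 rad).
It fails at once if the oil can is tipped by more than 20 degrees or the can or spanner shifted by more than 25 mm (distance of any of oil_can, spanner from where it was at the start of the episode above 0.025 m or angle between oil_can's own z axis and vertical above 0.35 rad).
It also fails if it takes over 54 s, if anything falls off the work surface, if the arm or the gripper's body presses on something with over 40 N, if the wrist force passes 120 N, or if a joint passes its speed limit or range.

ROBOT

A 7-joint arm with a two-finger parallel gripper is mounted at the origin on the work surface. World frame = base frame: x ahead of the robot, y to its left, z up, the work surface at z = 0. Lengths are in m, angles in rad, forces in N, time in s.
With the tool pointing down it reaches from about 0.4 to 0.85 m from the base axis. Payload 10.4 kg.
Tool frame: the origin (TCP) lies at the very end of the fingers, on their centre line; the grasp point (between the pads) lies 19 mm behind it (manip.grip_point_offset is the distance from the TCP to the grasp point, in m); z points along the fingers, y is the line along which they close (so a half turn about z gives the same grasp; the last joint's range is limited). The gripper opens to 85 mm and grips with 20 to 120 N. Pads are 22 mm wide; open, the fingers measure 114 mm over their backs; the gripper's body (76 mm by 85 mm) begins 54 mm behind the grasp point. The pads swing forward as they close: fully open they stand 13 mm farther back than shut.
Start: joints at [-1.358, 0.332, -0.065, 1.46, 0.022, 1.35, -0.088], TCP at [0.146, 0.608, 0.231] pointing down, gripper open.
Joint ranges: [-2.6, 2.6], [-0.5, 2.12], [-1.47, 1.34], [0.16, 2.42], [-1.27, 4.41], [0.06, 2.06], [-2.6, 2.6]. Speed limits (rad/s): [2.22, 2.22, 2.79, 2.79, 3.14, 3.14, 3.14].

INTERFACE

Orientations are given as a unit quaternion [x, y, z, w].
In Python, from workcell import manip gives the robot as it stands. The module is installed in compiled form; this text tells all that it offers.
- The arm moves only by the tool step_arm, never from a script. Its argument "moves" is a list of rows, each a list of 7 numbers: the closure, from 0 (fully open) to 1 (shut), then the shift along the world's x, y, z in mm, then the turn, a rotation vector about the world's x, y, z in rad. In form: [[grip, tx, ty, tz, ax, ay, az], ...]. A call has 1 to 10 rows; each row is the pose to reach, as a shift and turn from the pose commanded when the call began; what a row does not reach only later rows make up. A row lasts 1/10 s, in which the tool goes at most 50 mm and 8.59 degrees, less where a joint would pass 70% of its speed; a pose out of reach is approached as far as the arm can. A call with a gripper value outside its range is refused whole. The fingers move at their own pace and stop on an object; "grip_force" is the grip in N (left out, the last holds). Time passes only in rows, so rows that repeat a pose let the fingers close. It gives the time, the measured TCP pose, the force, the opening and the grip force at its end, in the units of the state.
- manip.get_obs(): the state, without advancing time (a new reading comes with each control period).
- manip.camera(name): name is "side" or "top" or "wrist"; returns a dict with "image" (384x512x3 uint8, blue, green, red), "K" (3x3 intrinsics, pixels), "rvec" (rotation vector, rad) and "tvec" (3), from world to camera coordinates, as OpenCV has them; the wrist camera has in their place "mount" (4x4, takes a point from camera to tool coordinates, whose origin is the TCP and whose axes are the flange's). Camera axes: x right, y down, z forward; pixel columns grow to the right and rows downward; lengths in m; the calibration is good to about 2 mm. A picture is of the moment at which its call begins: read the wrist's pose just before it. There is no depth.
- manip.hand_in(): hands the job in; it is judged then, once.
The state is a dict: "clock": time; "joint_pos": joint angles; "joint_velocities": joint speeds; "tau": joint torques, N m; "position": TCP position; "ee_rot": TCP orientation; "ft_force": force on the tool from outside, world axes, zero at the start; "torque": the same for the moment, N m; "grip_width": opening from 0.0 (shut) to 1.0 (fully open); "grasp_force": force on a finger pad.
Only numpy, scipy, OpenCV 4.12 (cv2) and the standard library are available. Lean on these libraries where they do the work, as an engineer would, in place of code of your own. Each camera call takes 0.05 s, during which the arm holds its last target. There are 200 camera calls.

## Working session

There is one attempt and no reset: what is moved stays moved. The work goes in short steps, Python scripts to look and compute and a tool call to move; the robot and the scene stay as the last step left them, time stands still between calls to the robot, and variables do not carry over. Pictures are saved under pics/ and viewed, at most 13 in all, crops included, and the job is handed in when it is done.

Besides the shell and the picture viewer there is one more tool, called after ">>>" as name(argument=value, ...) on one line, values as JSON. step_arm: Moves the arm, as the interface text tells. Its arguments: {"type":"object","properties":{"moves":{"type":"array","items":{"type":"array","items":{"type":"number"}}},"grip_force":{"type":"number"}},"required":["moves"]}

```bash
mkdir -p pics
python3 - <<'E'
from workcell import manip
import cv2,pickle
o=manip.get_obs(); print({k:o[k] for k in('clock','position','ee_rot','joint_pos')})
d={}
for n in('side','top'):
    c=manip.camera(n); d[n]=c; cv2.imwrite(f'pics/{n}0.png',c['image']); print(n,c['K'],c['rvec'],c['tvec'])
pickle.dump(d,open('cams.pkl','wb'))
E
```

```text
{'clock': 0.0, 'position': array([0.14596386, 0.60733654, 0.23051828]), 'ee_rot': array([ 1.17649243e-01,  9.93054962e-01, -7.04887124e-04, -4.19941339e-05]), 'joint_pos': array([-1.35755886,  0.3328741 , -0.06469228,  1.46093346,  0.02161525,
        1.34989333, -0.08852417])}
side [[350.84767281   0.         247.71648717]
 [  0.         350.84767281 193.65932643]
 [  0.           0.           1.        ]] [ 2.23991658 -0.56537744  0.27479155] [-0.40180237  0.22978656  1.01581602]
top [[372.89879327   0.         257.86221211]
 [  0.         372.89879327 195.80874364]
 [  0.           0.           1.        ]] [ 2.19835852 -2.16505401  0.13110979] [-0.06384719  0.44368113  1.24392993]
```

View pics/side0.png

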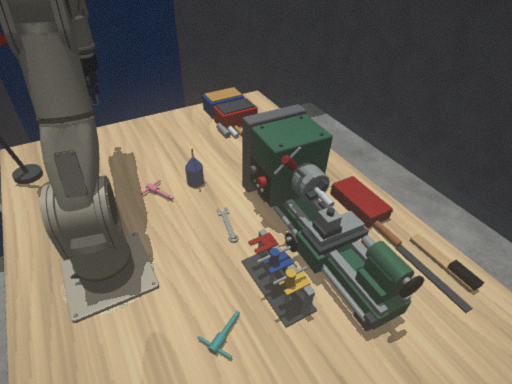

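View pics/top0.png

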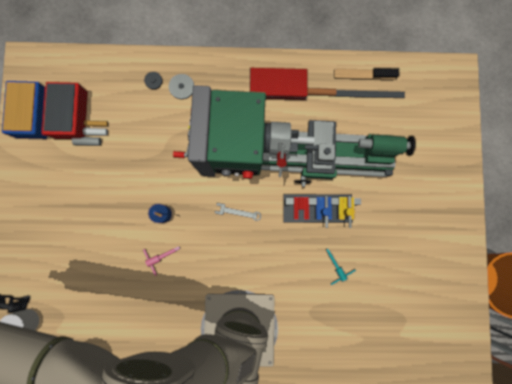

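Side: the chuck key's red head is at about (290,162), the red hanger at (263,242), and the lever knob at (262,181). Top: key head at (282,160), hanger (302,207), knob (178,154), and other red things at (248,175). Look-alikes are the pink key (155,258) and the turquoise key (340,272). Next, a close crop.

Run:
```python
import cv2,pickle,numpy as np
d=pickle.load(open('cams.pkl','rb'))
t=d['top']['image'][80:230,165:365]; s=d['side']['image'][100:320,230:350]
cv2.imwrite('pics/topc.png',cv2.resize(t,None,fx=4,fy=4,interpolation=cv2.INTER_CUBIC))
s=d['side']['image'][100:250,230:430]
cv2.imwrite('pics/sidec.png',cv2.resize(s,None,fx=4,fy=4,interpolation=cv2.INTER_CUBIC))
```

```text
(no output)
```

View pics/topc.png

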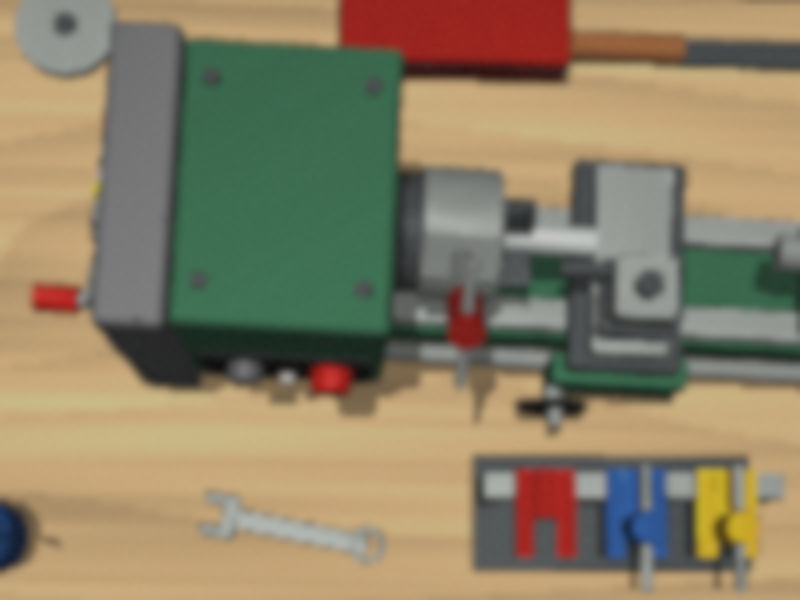

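View pics/sidec.png

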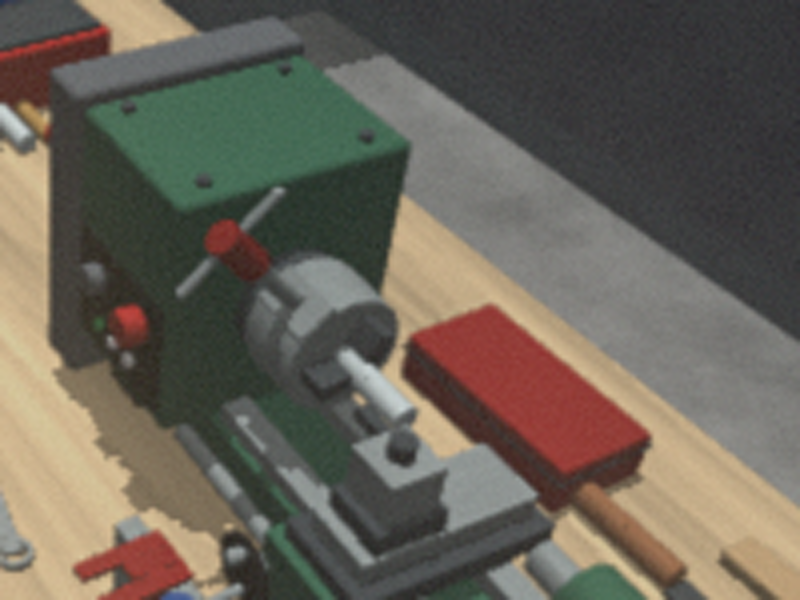

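```bash
cat > h.py <<'E'
import cv2,pickle,numpy as np
from scipy.optimize import least_squares
from scipy.spatial.transform import Rotation as R
d=pickle.load(open('cams.pkl','rb'))
def proj(n,P):
    c=d[n]; return cv2.projectPoints(np.float64(P).reshape(-1,1,3),c['rvec'],c['tvec'],c['K'],None)[0][:,0]
O={'top':(165,80),'side':(230,100)}
def full(n,uv): return (np.float64(uv)+.5)/4-.5+np.array(O[n])
def T(p,L): return R.from_euler('z',p[2]).apply(np.float64(L)/1000)+[p[0],p[1],0]
def fit(obs,p0):
    def f(p): return np.concatenate([(proj(n,T(p,[L]))[0]-full(n,uv)) for n,uv,L in obs])
    s=least_squares(f,p0,loss='soft_l1'); return s.x,f(s.x).reshape(-1,2)
E
python3 - <<'E'
from h import *
np.set_printoptions(precision=4,suppress=True)
ob=[('top',(168,326),(-105,200,310)),('top',(388,332),(-100,50,300)),('top',(402,50),(100,50,300)),('top',(95,320),(-105,250,310)),('top',(182,28),(105,200,310)),('top',(112,24),(105,250,310)),
('side',(183,210),(-100,50,300)),('side',(410,147),(100,50,300)),('side',(52,72),(-105,250,310)),('side',(62,103),(-105,200,310)),('side',(303,45),(105,200,310)),('side',(270,18),(105,250,310))]
p,r=fit(ob,[.6,-.1,0]); print('lathe',p,'\n',r)
s,c=np.sin(np.radians(35)),np.cos(np.radians(35))
K=lambda z,x=0:(-s*(108.5+z)+x*c,0,190+c*(108.5+z)+x*s)
print('key origin',T(p,[K(0)]))
for n in('top','side'):
    q=proj(n,T(p,[K(0),K(45),K(34,50),K(34,-50)])); print(n,'crop px key org,top,bar+,bar-',(q-O[n]+.5)*4-.5)
a=T(p,[[0,292,165]]); print('hub',a)
k=T(p,[[-82*np.sin(np.pi/3),292,165+41]]); print('knob',k,(proj('top',k)-O['top']+.5)*4-.5)
ob=[('top',(516,557),(-22,24,115)),('top',(577,557),(-22,-24,115)),('top',(546,519),(9,0,115)),('top',(641,528),(0,-72,160)),('top',(740,528),(0,-144,160)),('side',(76,571),(-22,24,115)),('side',(93,598),(-22,-24,115))]
p,r=fit(ob,[.4,-.2,0]); print('red seat',p,'\n',r)
E
```

```text
lathe [ 0.6016 -0.1166 -0.0215] 
 [[-0.0684  1.8803]
 [ 1.7104  1.442 ]
 [ 0.722  -0.4755]
 [-0.8456  2.6312]
 [ 0.2685 -0.5741]
 [-0.8635 -0.3823]
 [-0.4467  0.5298]
 [ 1.2891 -1.027 ]
 [-2.056  -0.6061]
 [ 2.9211 -0.8701]
 [ 0.7207 -1.1599]
 [ 0.3201 -0.9935]]
key origin [[ 0.5394 -0.1153  0.2789]]
top crop px key org,top,bar+,bar- [[468.478  291.8831]
 [472.1831 318.5046]
 [477.01   240.8242]
 [465.7685 379.3582]]
side crop px key org,top,bar+,bar- [[264.5505 261.5515]
 [237.5046 226.9383]
 [300.8997 183.9705]
 [188.2351 286.7948]]
hub [[0.6079 0.1753 0.165 ]]
knob [[0.5369 0.1768 0.206 ]] [[ 59.8643 308.9731]]
red seat [ 0.3864 -0.1901  0.0054] 
 [[-0.6278  0.1151]
 [-0.6128  0.2622]
 [-0.5157 -0.185 ]
 [ 1.511  -0.1395]
 [ 0.4218  0.0997]
 [-1.1853 -1.9494]
 [ 3.2993  3.3999]]
```

The top crop confirms the choice. The red key sits in the chuck with its head at (467,318), and the red fork at (546,530) is empty and opens towards the robot. The lever knob is at (55,298). The round red button at (330,378) is part of the headstock and a decoy. I'll move to a standoff along the key's axis and measure with the wrist camera.

```bash
cat >> h.py <<'E'
from workcell import manip
def Rt(tilt,yaw):  # tool x,y,z columns; tilt: z=(sin,0,-cos) ; y dir at 90deg+yaw
    z=np.array([np.sin(tilt),0,-np.cos(tilt)]); y=np.array([0,1.,0]); M=np.c_[np.cross(y,z),y,z]
    return R.from_euler('z',yaw)*R.from_matrix(M)
def go(pos,rot):
    o=manip.get_obs(); c=R.from_quat(o['ee_rot'])
    print('shift mm',np.round((np.array(pos)-o['position'])*1000,1),'turn',np.round((rot*c.inv()).as_rotvec(),3))
E
python3 - <<'E'
from h import *
go([.465,-.113,.385],Rt(np.radians(35),-.0215))
E
```

```text
shift mm [ 319.1 -720.4  154.4] turn [-0.077 -0.607  0.208]
```

>>> step_arm(moves=[[0,40,-20,40,0,0,0],[0,80,-40,80,0,0,0],[0,115,-65,115,0,0,0],[0,140,-100,140,0,0,0],[0,160,-140,155,0,0,0.05],[0,175,-185,155,0,-0.1,0.1],[0,190,-230,155,-0.02,-0.2,0.15],[0.2,200,-275,155,-0.04,-0.3,0.2],[0.5,210,-320,155,-0.06,-0.4,0.208],[0.5,220,-365,155,-0.077,-0.5,0.208]])

```text
clock: 1.1
position: [0.366, 0.2425, 0.3863]
ee_rot: [0.011, 0.968, -0.009, 0.252]
ft_force: [1.1, -0.8, 0.6]
grip_width: 0.516
grasp_force: 0.0
```

Run:
```python
from h import *
print(manip.get_obs())
go([.465,-.113,.385],Rt(np.radians(35),-.0215))
```

```text
{'clock': 1.1, 'joint_pos': array([-1.06952943, -0.39919217,  0.01883933,  1.94047745,  0.46584102,
        1.37334891,  0.45686491]), 'joint_velocities': array([ 0.24443433, -1.18347646, -0.06982828,  1.12822805,  0.90602162,
       -0.43588163,  0.01745785]), 'tau': array([ -2.85663754,  -1.6861926 ,  -2.99873382, -43.64447594,
         0.23545615,  -0.25890341,   0.05390775]), 'position': array([0.36597298, 0.24245628, 0.38634976]), 'ee_rot': array([ 0.01092056,  0.96770151, -0.00876446,  0.25170959]), 'ft_force': array([ 1.10989061, -0.78726569,  0.63499093]), 'torque': array([ 0.01877679,  0.46400979, -0.02128301]), 'grasp_force': 0.0, 'grip_width': 0.5160220208679077}
shift mm [  99.  -355.5   -1.3] turn [ 0.009 -0.102  0.005]
```

>>> step_arm(moves=[[0.5,20,-40,0,0,-0.05,0],[0.5,40,-80,0,0,-0.1,0],[0.5,55,-120,0,0.009,-0.1,0.005],[0.5,70,-160,0,0.009,-0.1,0.005],[0.5,80,-200,0,0.009,-0.1,0.005],[0.5,90,-240,0,0.009,-0.1,0.005],[0.5,95,-280,0,0.009,-0.1,0.005],[0.5,99,-320,0,0.009,-0.1,0.005],[0.5,99,-355,0,0.009,-0.1,0.005],[0.5,99,-355,0,0.009,-0.1,0.005]])

```text
clock: 2.1
position: [0.4644, -0.0928, 0.3865]
ee_rot: [0.013, 0.954, -0.005, 0.298]
ft_force: [0.0, -1.5, 1.5]
grip_width: 0.498
grasp_force: 0.0
```

Run:
```python
from h import *
o=manip.get_obs(); w=manip.camera('wrist'); pickle.dump((o,w),open('w1.pkl','wb'))
print(o['position'],o['joint_pos']); print(w['K'],w['mount'])
go([.465,-.113,.385],Rt(np.radians(35),-.0215))
cv2.imwrite('pics/w1.png',w['image'])
```

```text
[ 0.4643729  -0.09283209  0.38650976] [ 0.21148841 -0.48472271 -0.03864411  2.02859196 -0.11758973  0.99886015
  1.7477122 ]
[[321.91424092   0.         256.28454361]
 [  0.         321.91424092 191.50919136]
 [  0.           0.           1.        ]] [[-6.02968432e-05 -9.57826605e-01 -2.87346812e-01  7.33391588e-02]
 [ 9.99999904e-01 -1.82553067e-04  3.98672761e-04 -7.64403325e-04]
 [-4.34315419e-04 -2.87346760e-01  9.57826524e-01 -1.44157568e-01]
 [ 0.00000000e+00  0.00000000e+00  0.00000000e+00  1.00000000e+00]]
shift mm [  1.7 -12.   -0.8] turn [-0.    -0.006  0.015]
```

View pics/w1.png

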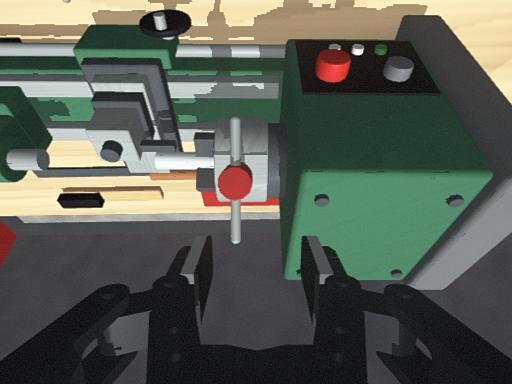

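The wrist view shows the red key straight on: head at (235,182), bar from (236,118) to (236,243), with the headstock to its right. I'll fit the key pose using all three cameras.

```bash
cat >> h.py <<'E'
def wproj(o,w,P):
    M=np.array(w['mount']); P=np.atleast_2d(P)
    t=R.from_quat(o['ee_rot']).inv().apply(P-o['position'])
    c=(t-M[:3,3])@M[:3,:3]; q=c@np.array(w['K']).T; return q[:,:2]/q[:,2:]
E
python3 - <<'E'
from h import *
np.set_printoptions(precision=4,suppress=True)
o,w=pickle.load(open('w1.pkl','rb')); t=np.radians(35)
pts=np.array([[0,0,45],[-50,0,34],[50,0,34]])/1000
def key(p): return p[:3]+(R.from_euler('z',p[3])*R.from_euler('y',-p[4])).apply(pts)
def f(p):
    k=key(p); 
    return np.concatenate([(wproj(o,w,k)-[[235,182],[236,119],[236,242]]).ravel(),
     (proj('side',k)-full('side',[[222,238],[180,294],[282,190]])).ravel(),(proj('top',k[1:2])-full('top',[461,383])).ravel(),[(p[3]+.02)*50,(p[4]-t)*50]])
s=least_squares(f,[.54,-.115,.279,0,t]); print(s.x,f(s.x))
def g(p):
    return np.concatenate([(wproj(o,w,key(p))-[[235,182],[236,119],[236,242]]).ravel(),[(p[3]+.02)*50,(p[4]-t)*50]])
s=least_squares(g,[.54,-.115,.279,0,t]); print('wrist only',s.x,g(s.x))
E
```

```text
[ 0.5356 -0.1116  0.272  -0.0346  0.6498] [ 0.244   2.9972 -0.5797 -2.2662  0.6756 -1.0294  1.1122 -0.5652 -0.2241
  0.4189  1.8278  0.3685 -0.7073  0.9086 -0.7306  1.9488]
wrist only [ 0.538  -0.1121  0.2698 -0.0381  0.6455] [ 0.1631  3.0405 -0.5261 -1.3557  0.4014 -1.8319 -0.9071  1.7342]
```

Run:
```python
from h import *
go([.498,-.111,.336],Rt(np.radians(35),-.028))
```

```text
shift mm [ 34.7 -10.  -49.8] turn [-0.    -0.006  0.008]
```

>>> step_arm(moves=[[0.5,10,-10,-15,0,0,0.008],[0.5,23,-10,-33,0,-0.006,0.008],[0.5,35,-10,-50,0,-0.006,0.008],[0.5,35,-10,-50,0,-0.006,0.008],[0.5,35,-10,-50,0,-0.006,0.008],[0.5,35,-10,-50,0,-0.006,0.008]])

```text
clock: 2.75
position: [0.5004, -0.0978, 0.3375]
ee_rot: [0.006, 0.954, -0.002, 0.301]
ft_force: [-0.1, -0.8, -0.5]
grip_width: 0.502
grasp_force: 0.0
```

Run:
```python
from h import *
o=manip.get_obs(); w=manip.camera('wrist'); pickle.dump((o,w),open('w2.pkl','wb'))
print(o['position'],o['joint_pos'],o['ft_force'])
im=w['image']; h=cv2.cvtColor(im,cv2.COLOR_BGR2HSV)
m=(((h[...,0]<8)|(h[...,0]>172))&(h[...,1]>150)&(h[...,2]>60)).astype('uint8')
n,l,s,c=cv2.connectedComponentsWithStats(m)
for i in range(1,n):
    if s[i][4]>150: print(s[i],c[i])
cv2.imwrite('pics/w2.png',im)
```

```text
[ 0.50043787 -0.09784735  0.33747455] [ 0.18276238 -0.39274062 -0.01666618  2.07477836 -0.12384079  0.85663334
  1.77468721] [-0.09916496 -0.81273289 -0.53712589]
[ 333   36   46   42 1518] [354.88076416  56.29380764]
[ 212  186   45   44 1516] [234.00725594 207.85290237]
```

View pics/w2.png

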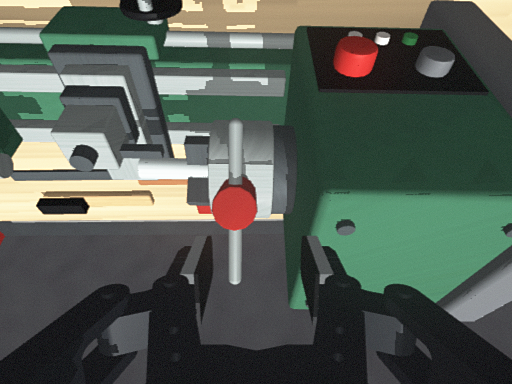

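The head blob is centred at (234,206) and 45 px across. The bar runs from (236,122) to (236,282).

```bash
cat > k.py <<'E'
from h import *
np.set_printoptions(precision=4,suppress=True)
t=np.radians(35)
pts=np.array([[0,0,45],[-50,0,34],[50,0,34]])/1000
def key(p): return p[:3]+(R.from_euler('z',p[3])*R.from_euler('y',-t)).apply(pts)
A=pickle.load(open('w1.pkl','rb'));B=pickle.load(open('w2.pkl','rb'))
def f(p,use):
    k=key(p);r=[[(p[3]+.025)*50]]
    if 'a' in use: r.append((wproj(*A,k)-[[235,182],[236,119],[236,242]]).ravel())
    if 'b' in use: r.append((wproj(*B,k)-[[234.5,206],[236,123],[236,282]]).ravel())
    if 's' in use: r.append((proj('side',k)-full('side',[[222,238],[180,294],[282,190]])).ravel())
    return np.concatenate(r)
for u in('a','b','ab','abs'):
    s=least_squares(f,[.54,-.115,.279,0],args=(u,)); print(u,s.x,f(s.x,u))
k=s.x
E
python3 k.py; python3 -c "
from h import *
print(manip.get_obs()['position'])"
```

```text
a [ 0.5359 -0.112   0.2702 -0.0416] [-0.8285  0.1814  3.6468 -0.4828 -1.5878  0.3397 -2.2406]
b [ 0.5345 -0.1117  0.2719 -0.0335] [-0.4264  0.3821  5.6753 -0.3597 -2.3492 -0.0166 -3.7205]
ab [ 0.5347 -0.1118  0.2716 -0.0385] [-0.6761  0.097   4.0325 -0.708  -1.6983  0.4439 -1.5342  0.4452  5.3966
  0.0127 -2.4326 -0.3272 -4.0927]
abs [ 0.5339 -0.1117  0.2721 -0.0368] [-0.5913  0.1214  3.9495 -0.7618 -2.065   0.5679 -1.4095  0.4983  5.4339
 -0.0329 -2.892  -0.1528 -3.7461  1.0609 -0.8947 -0.7522 -0.1464  1.9871
  0.5527]
[ 0.50045156 -0.09791464  0.33754072]
```

```bash
sed -i "s/R.from_euler('y',-t)/R.from_euler('y',-p[4])/; s/0\],args/0,t],args/" k.py; python3 k.py
```

```text
a [ 0.5459 -0.1125  0.2705 -0.0303  0.825 ] [-0.2627  0.0877 -0.0486 -0.211   0.0242  0.1241  0.0265]
b [ 0.5455 -0.1121  0.2718 -0.0216  0.8303] [ 0.1708  0.2883  0.0107 -0.108  -0.0073 -0.1985 -0.004 ]
ab [ 0.5454 -0.1122  0.2717 -0.0251  0.8299] [-0.0072  0.0626  0.3611 -0.3771  0.2638  0.3476  0.7998  0.311  -0.3563
  0.0609 -0.3706 -0.4099 -0.3607]
abs [ 0.5418 -0.1119  0.2731 -0.0291  0.7957] [-0.2026  0.1813  0.7766 -0.2664 -1.0034  0.4023  1.0341  0.5305  0.6692
  0.3221 -1.8755 -0.3094  0.3121  1.4622  0.3653  2.0007  2.0077  1.2268
 -0.4489]
```

```bash
cat >> k.py <<'E'
s=least_squares(f,[.54,-.115,.279,0,t],args=('s',)); print('side',s.x)
# spindle centre check: where do key axes cross
for u in('b','ab','abs','s'):
    p=least_squares(f,[.54,-.115,.279,0,t],args=(u,)).x
    a=(R.from_euler('z',p[3])*R.from_euler('y',-p[4])).apply([0,0,1]); print(u,'mouth',p[:3]-.059*a,'axis pt r=.1085',p[:3]-.1085*a)
# headstock top corners in w2 under lathe fits
for x,y in((.6016,-.1166),(.61,-.114)):
    print(wproj(*B,T([x,y,-.0215],[[-100,50,300],[100,50,300],[-51,0,190+73]])))
E
python3 k.py|tail -12
```

```text
-0.4489]
side [ 0.5545 -0.0847  0.2505 -0.0256  0.7063]
b mouth [ 0.589  -0.1131  0.232 ] axis pt r=.1085 [ 0.6256 -0.1138  0.1986]
ab mouth [ 0.5889 -0.1133  0.2318] axis pt r=.1085 [ 0.6254 -0.1142  0.1984]
abs mouth [ 0.5839 -0.1131  0.2318] axis pt r=.1085 [ 0.6193 -0.1142  0.1971]
s mouth [ 0.5928 -0.0857  0.2056] axis pt r=.1085 [ 0.6249 -0.0865  0.1679]
[[315.9826 192.3771]
 [286.9279 308.8784]
 [234.8085 193.519 ]]
[[318.5077 201.1004]
 [288.8608 311.4547]
 [238.8419 200.0942]]
```

Run:
```python
from h import *
o,w=pickle.load(open('w2.pkl','rb'))
cv2.imwrite('pics/w2c.png',cv2.resize(w['image'][110:310,190:340],None,fx=3,fy=3,interpolation=cv2.INTER_CUBIC)*1)
```

```text
(no output)
```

View pics/w2c.png

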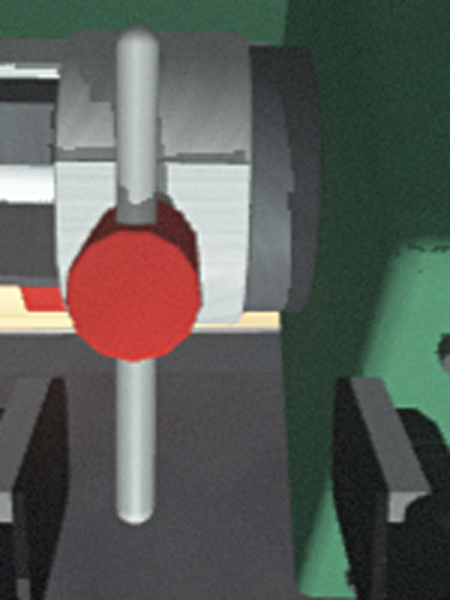

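```bash
sed -i "s/\[234.5,206\],\[236,123\],\[236,282\]/[234.7,208.2],[235.7,119],[235.3,284.5]/" k.py; python3 k.py|grep -A2 '^b'
python3 - <<'E'
from k import *
for L in (35,38.5,42,47):
    # fit positions with fixed lean
    g=lambda p:f([*p,-.0215,np.radians(L)],'b')
    p=least_squares(g,[.54,-.112,.275]).x
    a=(R.from_euler('z',-.0215)*R.from_euler('y',-np.radians(L)))
    th=np.linspace(0,2*np.pi,73)
    c0=p+a.apply(np.c_[.013*np.cos(th),.013*np.sin(th),0*th]); c1=p+a.apply(np.c_[.013*np.cos(th),.013*np.sin(th),.045+0*th])
    q0=wproj(*B,c0);q1=wproj(*B,c1); print(L,p,g(p),'base top v',q0[:,1].min(),'top face v',q1[:,1].min(),q1[:,1].max(),'u',q1[:,0].min(),q1[:,0].max(),'mid',p+a.apply([0,0,.025]))
E
```

```text
b [ 0.5365 -0.1117  0.2763 -0.0284  0.7659] [-0.1704 -0.1558 -0.0118  0.0286  0.0065  0.1404  0.006 ]
ab [ 0.5392 -0.1119  0.2749 -0.0301  0.7878] [-0.2564 -0.1105  0.9334 -0.5396 -1.846   0.1156  1.6747  0.006  -0.8822
  0.345   1.1129  0.0627 -0.7933]
--
b mouth [ 0.5774 -0.1129  0.2338] axis pt r=.1085 [ 0.6117 -0.1138  0.1981]
ab mouth [ 0.581  -0.1132  0.2333] axis pt r=.1085 [ 0.6161 -0.1142  0.1984]
abs mouth [ 0.579  -0.1131  0.233 ] axis pt r=.1085 [ 0.6134 -0.1143  0.1975]
a [ 0.5459 -0.1125  0.2705 -0.0303  0.825 ] [-0.2627  0.0877 -0.0486 -0.211   0.0242  0.1241  0.0265]
b [ 0.5365 -0.1117  0.2763 -0.0284  0.7659] [-0.1704 -0.1558 -0.0118  0.0286  0.0065  0.1404  0.006 ]
ab [ 0.5392 -0.1119  0.2749 -0.0301  0.7878] [-0.2564 -0.1105  0.9334 -0.5396 -1.846   0.1156  1.6747  0.006  -0.8822
  0.345   1.1129  0.0627 -0.7933]
abs [ 0.5379 -0.1118  0.2753 -0.0323  0.7711] [-0.365  -0.0723  1.1583 -0.4894 -2.3199  0.1016  1.6623  0.079  -0.4056
  0.4598  0.5467  0.0523 -0.72    0.5247 -0.2827  0.7108  1.3133  0.5332
 -0.839 ]
side [ 0.5545 -0.0847  0.2505 -0.0256  0.7063]
b mouth
[... 664 characters left out ...]
8.5 [ 0.5318 -0.1112  0.2763] [ 0.175  -0.1497  2.5817 -0.7998 -1.1143  1.0716 -1.6448] base top v 173.38401979422687 top face v 187.83566913306421 232.97162280858402 u 211.0171350244379 258.0604196652608 mid [ 0.5163 -0.1109  0.2959]
42 [ 0.535  -0.1114  0.2762] [ 0.175  -0.1835  0.8914 -0.5081 -0.4045  0.7585 -0.545 ] base top v 176.13583065875792 top face v 186.11455682831993 231.5125622116886 u 211.2476820862953 257.7626531481294 mid [ 0.5183 -0.111   0.2948]
47 [ 0.5387 -0.1116  0.2766] [ 0.175  -0.2066 -1.4943 -0.0959  0.7376  0.3238  0.8482] base top v 179.9841050456405 top face v 183.76985924647838 229.3716132674854 u 211.50309651437632 257.4616555938152 mid [ 0.5205 -0.1112  0.2937]
```

The crop shows the key drooping a little in its hole, leaning about 40°. Its head middle is at about (0.517, -0.111, 0.296), which agrees with the lathe geometry. I'll align and go down.

Run:
```python
from h import *
go([.5287,-.1113,.281],Rt(np.radians(38),-.0215))
```

```text
shift mm [ 28.2 -13.4 -56.5] turn [-0.001 -0.051 -0.008]
```

>>> step_arm(moves=[[0.5,-3,-13,0,0,-0.02,-0.008],[0.5,-8,-13,0,0,-0.05,-0.008],[0.5,-8,-13,0,0,-0.05,-0.008],[0.5,-8,-13,0,0,-0.05,-0.008]])

```text
clock: 3.2
position: [0.4922, -0.1114, 0.3368]
ee_rot: [0.011, 0.946, -0.003, 0.325]
ft_force: [1.2, 0.1, -0.2]
grip_width: 0.503
grasp_force: 0.0
```

Run:
```python
from h import *
go([.5287,-.1113,.281],Rt(np.radians(38),-.0215))
```

```text
shift mm [ 36.5   0.1 -55.8] turn [-0.001 -0.002  0.001]
```

>>> step_arm(moves=[[0.5,8,0,-10,0,0,0],[0.5,16,0,-24,0,0,0],[0.5,24,0,-37,0,0,0],[0.5,30,0,-46,0,0,0],[0.5,36,0,-55,0,0,0],[0.5,36,0,-55,0,0,0],[0.5,36,0,-55,0,0,0]])

```text
clock: 3.9
position: [0.5286, -0.1109, 0.2813]
ee_rot: [0.01, 0.946, -0.003, 0.324]
ft_force: [-0.5, -0.6, 0.8]
grip_width: 0.498
grasp_force: 0.0
```

Run:
```python
from h import *
go([.5287,-.1113,.281],Rt(np.radians(38),-.0215))
o=manip.get_obs(); print(o['joint_pos'])
w=manip.camera('wrist'); cv2.imwrite('pics/w3.png',w['image'])
```

```text
shift mm [ 0.1 -0.4 -0.3] turn [-0.001 -0.003  0.   ]
[ 0.16645074 -0.31743134  0.01681713  2.16078805 -0.15761604  0.65062036
  1.82654627]
```

View pics/w3.png

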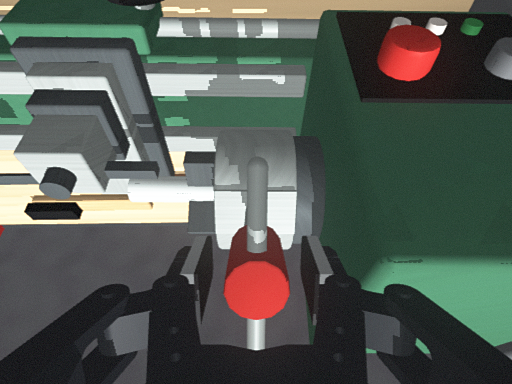

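The head at (257,285) sits centred between the pads. Now to grip.

>>> step_arm(moves=[[0.7,0,0,0,0,0,0],[1,0,0,0,0,0,0],[1,0,0,0,0,0,0],[1,0,0,0,0,0,0],[1,0,0,0,0,0,0]], grip_force=70)

```text
clock: 4.45
position: [0.5286, -0.1112, 0.2822]
ee_rot: [0.011, 0.946, -0.003, 0.325]
ft_force: [-5.8, -1.3, 5.8]
grip_width: 0.287
grasp_force: 68.7
```

>>> step_arm(moves=[[1,-2,0,3,0,0.02,0],[1,-4,0,6,0,0.04,0],[1,-7,0,10,0,0.05,0],[1,-10,0,14,0,0.05,0],[1,-13,0,19,0,0.05,0],[1,-17,0,25,0,0.05,0]])

```text
clock: 5.05
position: [0.5106, -0.1107, 0.3054]
ee_rot: [0.01, 0.954, -0.003, 0.299]
ft_force: [0.5, -0.1, -2.6]
grip_width: 0.288
grasp_force: 69.9
```

The key is out. Next I'll retract, turn it upright and go to a hover over the red hanger.

Run:
```python
from h import *
go([.40,-.19,.26],Rt(0,0.005))
```

```text
shift mm [-110.6  -79.3  -45.4] turn [0.004 0.608 0.026]
```

>>> step_arm(moves=[[1,-10,0,14,0,0,0],[1,-20,0,28,0,0,0],[1,-30,-5,38,0,0.08,0],[1,-40,-15,38,0,0.18,0],[1,-50,-25,38,0,0.28,0.01],[1,-60,-35,30,0,0.38,0.02],[1,-70,-45,20,0,0.48,0.02],[1,-80,-55,10,0,0.58,0.02],[1,-90,-65,0,0,0.61,0.02],[1,-100,-72,-10,0,0.61,0.02]])

```text
clock: 6.05
position: [0.4113, -0.1834, 0.2951]
ee_rot: [-0.001, 1.0, -0.003, -0.0]
ft_force: [-0.4, 0.2, -3.5]
grip_width: 0.28
grasp_force: 70.0
```

Run:
```python
from h import *
go([.383,-.19,.225],Rt(0,0.005))
print(manip.get_obs()['joint_pos'])
```

```text
shift mm [-28.3  -6.6 -70.1] turn [ 0.006 -0.001  0.004]
[ 0.24295733 -0.08894843  0.06584633  1.79612837  0.01199551  1.43302103
  1.87897279]
```

>>> step_arm(moves=[[1,-10,-3,-20,0.006,0,0.004],[1,-20,-6,-40,0.006,0,0.004],[1,-28,-7,-60,0.006,0,0.004],[1,-33,-7,-70,0.006,0,0.004],[1,-33,-7,-70,0.006,0,0.004],[1,-33,-7,-70,0.006,0,0.004],[1,-33,-7,-70,0.006,0,0.004]])

```text
clock: 6.75
position: [0.3793, -0.19, 0.2273]
ee_rot: [-0.003, 1.0, -0.001, 0.001]
ft_force: [-1.2, 0.0, -3.8]
grip_width: 0.285
grasp_force: 70.0
```

Run:
```python
from h import *
o=manip.get_obs(); w=manip.camera('wrist'); tp=manip.camera('top'); sd=manip.camera('side'); pickle.dump((o,w,tp,sd),open('w4.pkl','wb'))
print(o['position'],o['ee_rot'],o['joint_pos'])
r=lambda im,f:cv2.resize(im,None,fx=f,fy=f,interpolation=cv2.INTER_CUBIC)
a=w['image']; b=r(sd['image'][185:285,225:325],2.5); b=np.pad(b,((0,384-250),(0,0),(0,0)))
cv2.imwrite('pics/w4.png',np.hstack([a,b]))
print(wproj(o,w,[[.3864-.022,-.1901+.024,.115],[.3864-.022,-.1901-.024,.115],[.3954,-.1901,.115],[.3864,-.1901,.115]]))
```

```text
[ 0.37928871 -0.18997078  0.2273433 ] [-2.66906230e-03  9.99995466e-01 -5.04825595e-04  1.30004896e-03] [ 0.26474957 -0.1189511   0.08503586  1.96405884  0.01053398  1.29328483
  1.92246402]
[[286.58400279 170.74833782]
 [227.65596453 170.42153666]
 [256.89124732 206.49548054]
 [256.95683996 196.31735988]]
```

View pics/w4.png

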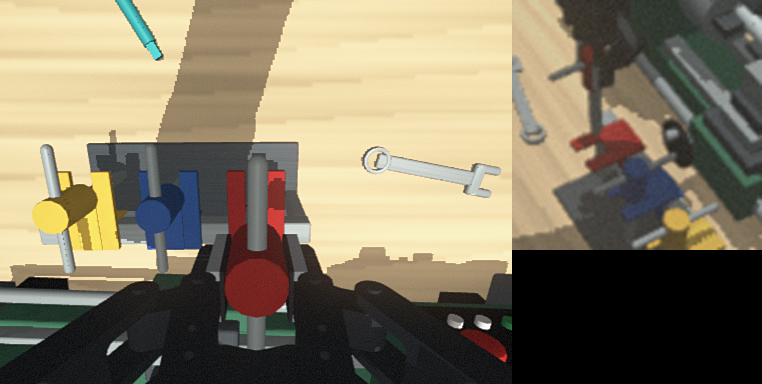

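Prong tips are at (228,171) and (285,171), within 1.5 px of the prediction, so the seat estimate holds. Now I'll find how the key sits in the hand.

Run:
```python
from h import *
np.set_printoptions(precision=4,suppress=True)
o,w,tp,sd=pickle.load(open('w4.pkl','rb'))
im=w['image']; h=cv2.cvtColor(im,cv2.COLOR_BGR2HSV)
m=(((h[...,0]<8)|(h[...,0]>172))&(h[...,1]>120)&(h[...,2]>50)).astype('uint8')
print('red rows at u=250..264:',[ (u,np.where(m[150:,u])[0][[0,-1]]+150) for u in (238,245,250,264,270,276)])
g=im[:,257].astype(int).sum(1); print('col257',dict(zip(range(140,384,2),g[140:384:2])))
pts=np.array([[0,0,45],[-50,0,34],[50,0,34]])/1000
def key(p): return np.array([p[0],-.190,p[1]])+R.from_euler('y',-p[2]).apply(pts)
f=lambda p:(wproj(o,w,key(p))-[[257,288],[258,153],[257,350]])[:,1]
s=least_squares(f,[.38,.22,0]); print(s.x,f(s.x))
```

```text
red rows at u=250..264: [(238, array([170, 311])), (245, array([205, 314])), (250, array([251, 315])), (264, array([250, 315])), (270, array([170, 314])), (276, array([170, 309]))]
col257 {140: np.int64(673), 142: np.int64(257), 144: np.int64(376), 146: np.int64(375), 148: np.int64(372), 150: np.int64(374), 152: np.int64(385), 154: np.int64(192), 156: np.int64(272), 158: np.int64(306), 160: np.int64(332), 162: np.int64(345), 164: np.int64(375), 166: np.int64(393), 168: np.int64(401), 170: np.int64(400), 172: np.int64(397), 174: np.int64(394), 176: np.int64(394), 178: np.int64(400), 180: np.int64(397), 182: np.int64(380), 184: np.int64(376), 186: np.int64(397), 188: np.int64(396), 190: np.int64(396), 192: np.int64(379), 194: np.int64(375), 196: np.int64(381), 198: np.int64(394), 200: np.int64(386), 202: np.int64(386), 204: np.int64(386), 206: np.int64(397), 208: np.int64(383), 210: np.int64(397), 212: np.int64(388), 214: np.int64(386), 216: np.int64(382), 218: np.int64(389), 220: np.int64(386), 222: np.int64(382), 224: np.int64(378), 226: np.int64(390), 228: np.int64(374), 230: np.int
[... 849 characters left out ...]
316: np.int64(183), 318: np.int64(351), 320: np.int64(355), 322: np.int64(349), 324: np.int64(359), 326: np.int64(342), 328: np.int64(344), 330: np.int64(333), 332: np.int64(345), 334: np.int64(344), 336: np.int64(336), 338: np.int64(350), 340: np.int64(338), 342: np.int64(348), 344: np.int64(343), 346: np.int64(334), 348: np.int64(349), 350: np.int64(145), 352: np.int64(40), 354: np.int64(49), 356: np.int64(55), 358: np.int64(69), 360: np.int64(79), 362: np.int64(53), 364: np.int64(73), 366: np.int64(79), 368: np.int64(96), 370: np.int64(83), 372: np.int64(63), 374: np.int64(64), 376: np.int64(67), 378: np.int64(59), 380: np.int64(70), 382: np.int64(57)}
[ 0.3669  0.2206 -0.1791] [0. 0. 0.]
```

Run:
```python
from h import *
np.set_printoptions(precision=4,suppress=True)
o,w,tp,sd=pickle.load(open('w4.pkl','rb'))
im=w['image']; h=cv2.cvtColor(im,cv2.COLOR_BGR2HSV)
m=((h[...,0]<8)|(h[...,0]>172))&(h[...,1]>120)&(h[...,2]>40)
for v in (280,288,296): u=np.where(m[v,200:320])[0]+200; print(v,u[[0,-1]])
th=np.linspace(0,2*np.pi,73)
def meas(p):
    a=R.from_euler('y',-p[2]); b=np.array([p[0],-.19,p[1]])
    q=wproj(o,w,b+a.apply(np.c_[.013*np.cos(th),.013*np.sin(th),.045+0*th])); e=wproj(o,w,b+a.apply([[-.05,0,.034],[.05,0,.034]]))
    return np.array([q[:,1].min(),q[:,1].max(),np.ptp(q[:,0]),e[0,1],e[1,1]])
for L in (-.1,-.05,0,.05,.1,.15):
    s=least_squares(lambda p:(meas([*p,L])-[260,317,64,154,0])[:4],[.37,.22]); print(L,s.x,meas([*s.x,L]))
```

```text
280 [225 288]
288 [224 288]
296 [226 287]
-0.1 [0.372  0.2184] [260.4557 315.0937  67.5878 155.2586 358.3503]
-0.05 [0.3745 0.2177] [259.4473 315.9752  67.2481 155.481  363.2841]
0 [0.3769 0.2173] [258.4296 316.7704  67.0155 155.7836 368.2073]
0.05 [0.3792 0.2171] [257.4059 317.4878  66.8803 156.1605 373.1397]
0.1 [0.3814 0.2171] [256.3778 318.1298  66.8403 156.6123 378.0938]
0.15 [0.3834 0.2175] [255.3468 318.6982  66.8936 157.1408 383.0821]
```

>>> step_arm(moves=[[1,3,0,0,0,0,0],[1,3,0,-12,0,0,0],[1,3,0,-24,0,0,0],[1,3,0,-34,0,0,0],[1,3,0,-44,0,0,0],[1,3,0,-44,0,0,0]])

```text
clock: 7.5
position: [0.3805, -0.1896, 0.1805]
ee_rot: [-0.002, 1.0, 0.0, -0.001]
ft_force: [0.0, -0.9, -3.2]
grip_width: 0.286
grasp_force: 70.0
```

>>> step_arm(moves=[[1,2,0,-10,0,0,0],[1,3,0,-20,0,0,0],[1,3,0,-30,0,0,0],[1,3,0,-38,0,0,0],[1,3,0,-44,0,0,0],[1,3,0,-48,0,0,0],[1,3,0,-48,0,0,0]])

```text
clock: 8.2
position: [0.3842, -0.1898, 0.1338]
ee_rot: [-0.002, 1.0, -0.0, -0.0]
ft_force: [0.5, 0.9, -2.1]
grip_width: 0.287
grasp_force: 70.0
```

>>> step_arm(moves=[[1,0,0,-2,0,0,0],[1,0,0,-4,0,0,0],[1,0,0,-6,0,0,0],[1,0,0,-6,0,0,0]])

```text
clock: 8.6
position: [0.3844, -0.1898, 0.1281]
ee_rot: [-0.003, 1.0, -0.0, 0.0]
ft_force: [-0.4, -0.1, -3.5]
grip_width: 0.286
grasp_force: 70.0
```

>>> step_arm(moves=[[1,0,0,-1.5,0,0,0],[1,0,0,-3,0,0,0],[1,0,0,-3,0,0,0]])

```text
clock: 8.9
position: [0.3844, -0.1898, 0.1251]
ee_rot: [-0.002, 1.0, -0.0, 0.0]
ft_force: [0.4, -0.6, -3.1]
grip_width: 0.283
grasp_force: 70.0
```

Run:
```python
from h import *
o=manip.get_obs(); w=manip.camera('wrist'); sd=manip.camera('side'); tp=manip.camera('top')
pickle.dump((o,w,tp,sd),open('w5.pkl','wb')); print(o['position'],o['ft_force'])
r=lambda im,f:cv2.resize(im,None,fx=f,fy=f,interpolation=cv2.INTER_CUBIC)
a=w['image']; b=r(sd['image'][205:295,225:305],3.5); b=np.pad(b,((0,384-b.shape[0]),(0,0),(0,0)))
cv2.imwrite('pics/w5.png',np.hstack([a,b]))
```

```text
[ 0.38439266 -0.18984948  0.1250884 ] [ 0.37296273 -0.64126959 -3.09524804]
```

View pics/w5.png

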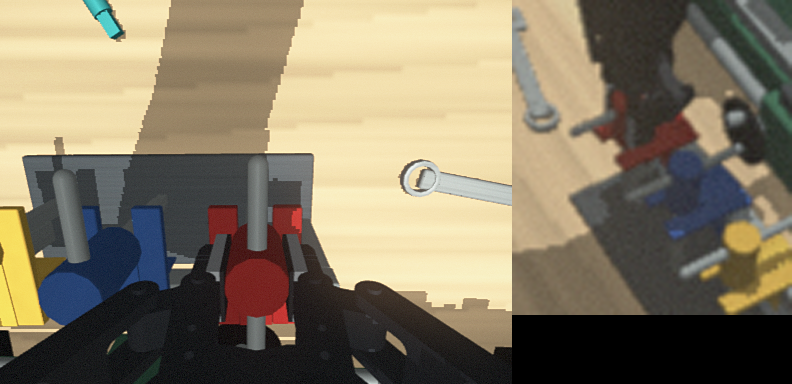

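The shaft is in the slot between the prongs and the neighbouring keys are undisturbed. Still no contact, so I'll lower further.

>>> step_arm(moves=[[1,0,0,-1,0,0,0],[1,0,0,-2,0,0,0],[1,0,0,-3,0,0,0],[1,0,0,-3,0,0,0]])

```text
clock: 9.45
position: [0.3849, -0.19, 0.1243]
ee_rot: [-0.002, 1.0, -0.0, 0.001]
ft_force: [-9.3, 4.0, 22.1]
grip_width: 0.292
grasp_force: 73.1
```

Contact with the prongs is at the expected height. I'll ease off and release with a part opening.

>>> step_arm(moves=[[1,0,0,1.5,0,0,0],[1,0,0,2,0,0,0],[0.6,0,0,2,0,0,0],[0.5,0,0,2,0,0,0],[0.45,0,0,2,0,0,0],[0.45,0,0,2,0,0,0]], grip_force=20)

```text
clock: 10.05
position: [0.3845, -0.1899, 0.1242]
ee_rot: [-0.003, 1.0, -0.0, 0.0]
ft_force: [0.1, -0.7, -0.8]
grip_width: 0.547
grasp_force: 0.0
```

>>> step_arm(moves=[[0.45,0,0,10,0,0,0],[0.45,0,0,25,0,0,0],[0.45,0,0,45,0,0,0],[0.45,0,0,70,0,0,0],[0.45,0,0,100,0,0,0],[0.45,0,0,135,0,0,0],[0.45,0,0,135,0,0,0],[0.45,0,0,135,0,0,0]])

```text
clock: 10.85
position: [0.3848, -0.19, 0.2603]
ee_rot: [-0.002, 1.0, -0.001, 0.001]
ft_force: [0.3, 0.8, -0.0]
grip_width: 0.548
grasp_force: 0.0
```

Run:
```python
from h import *
np.set_printoptions(precision=4,suppress=True)
o=manip.get_obs(); w=manip.camera('wrist'); sd=manip.camera('side'); tp=manip.camera('top')
pickle.dump((o,w,tp,sd),open('w6.pkl','wb')); print(o['position'],o['ft_force'],o['joint_pos'])
r=lambda im,f:cv2.resize(im,None,fx=f,fy=f,interpolation=cv2.INTER_CUBIC)
b=r(sd['image'][205:295,225:305],3.2); b=np.pad(b,((0,384-b.shape[0]),(0,0),(0,0)))
cv2.imwrite('pics/w6.png',np.hstack([w['image'],b]))
S=np.array([.3864,-.19,.115])
print('expect head top, bar ends',wproj(o,w,S+[[0,0,.045],[-.05,0,.034],[.05,0,.034]]))
# knob from top & side, red blobs
h=cv2.cvtColor(d['top']['image'],cv2.COLOR_BGR2HSV)
m=(((h[...,0]<8)|(h[...,0]>172))&(h[...,1]>150)&(h[...,2]>60)).astype('uint8')
n,l,s,c=cv2.connectedComponentsWithStats(m)
for i in range(1,n):
    if s[i][4]>15: print(s[i],c[i])
```

```text
[ 0.3848 -0.19    0.2603] [ 0.2851  0.833  -0.0495] [ 0.2609 -0.1261  0.0835  1.9011  0.0108  1.3634  1.9173]
expect head top, bar ends [[257.2348 194.3386]
 [257.5858 129.0498]
 [256.865  245.3512]]
[ 250   68   58   29 1535] [279.1498  81.5544]
[ 42  83  45  56 795] [ 73.2704 116.2969]
[173 151  11   7  65] [178.1385 154.1077]
[277 153   9  14  71] [280.7887 161.0282]
[242 171  12   8  75] [247.36   174.0533]
[294 197  15  22 242] [301.0537 206.8306]
```

View pics/w6.png

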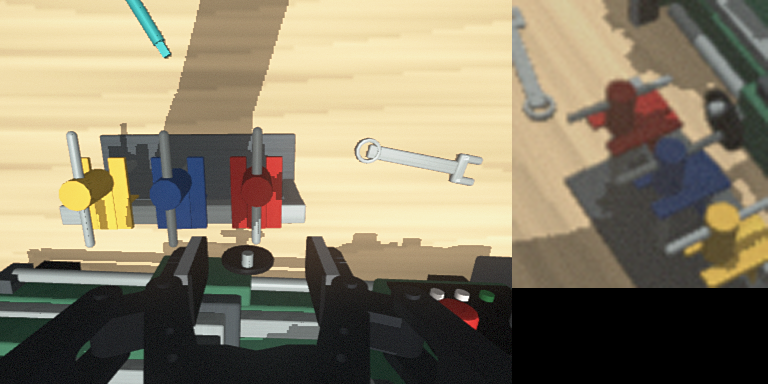

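The red key hangs upright in the red hanger, with bar ends at (258,130) and (257,241) against predicted (257,129) and (257,245). The blue and yellow keys are unchanged. Now the lever: I'll check its position and the oil can's, then move above it. The picture count is slightly over, so from here I use numbers only.

```bash
cat >> h.py <<'E'
def back(n,uv,z):
    c=d[n]; Rm=cv2.Rodrigues(c['rvec'])[0]; C=-Rm.T@np.ravel(c['tvec']); r=Rm.T@np.linalg.inv(c['K'])@[*uv,1]
    return C+r*(z-C[2])/r[2]
def wback(o,w,uv,z):
    M=np.array(w['mount']); q=R.from_quat(o['ee_rot']); C=o['position']+q.apply(M[:3,3]); r=q.apply(M[:3,:3]@np.linalg.inv(w['K'])@[*uv,1])
    return C+r*(z-C[2])/r[2]
def reds(im,mn=60):
    h=cv2.cvtColor(im,cv2.COLOR_BGR2HSV)
    m=(((h[...,0]<8)|(h[...,0]>172))&(h[...,1]>150)&(h[...,2]>60)).astype('uint8')
    n,l,s,c=cv2.connectedComponentsWithStats(m); return [(s[i].tolist(),c[i].round(1)) for i in range(1,n) if s[i][4]>mn]
E
python3 - <<'E'
from h import *
print('knob top',back('top',(178.1,154.1),.208),'can',back('top',(161,213),.1))
go([.47,.185,.40],Rt(0,-.0215))
E
```

```text
knob top [0.54463133 0.18106983 0.208     ] can [0.37750283 0.24934608 0.1       ]
shift mm [ 86.  374.7 141.5] turn [-0.    -0.001 -0.026]
```

>>> step_arm(moves=[[0.45,0,0,40,0,0,0],[0.6,0,20,80,0,0,0],[0.8,5,60,115,0,0,-0.02],[1,15,105,135,0,0,-0.02],[1,25,150,140,0,0,-0.02],[1,40,195,140,0,0,-0.02],[1,55,240,140,0,0,-0.02],[1,70,285,140,0,0,-0.02],[1,80,330,140,0,0,-0.02],[1,85,375,140,0,0,-0.02]])

```text
clock: 12.0
position: [0.4697, 0.1867, 0.398]
ee_rot: [0.008, 1.0, -0.0, -0.001]
ft_force: [0.4, -0.6, 0.1]
grip_width: 0.001
grasp_force: 0.0
```

>>> step_arm(moves=[[1,0,0,0,0,0,0],[1,0,0,0,0,0,0],[1,0,0,0,0,0,0]])

```text
clock: 12.3
position: [0.4696, 0.184, 0.3987]
ee_rot: [0.008, 1.0, -0.001, -0.0]
ft_force: [0.1, -0.3, -0.1]
grip_width: -0.002
grasp_force: 0.0
```

Run:
```python
from h import *
np.set_printoptions(precision=4,suppress=True)
o=manip.get_obs(); w=manip.camera('wrist'); pickle.dump((o,w),open('w7.pkl','wb')); print(o['position'],o['ee_rot'],o['joint_pos'])
for s,c in reds(w['image']): print(s,c,wback(o,w,c,.206))
print(wproj(o,w,[[.541,.18,.206],[.612,.18,.247]]))
```

```text
[0.4696 0.184  0.3987] [ 0.0082  1.     -0.0006 -0.0001] [-0.0883  0.0516 -0.3926  1.4493  0.0207  1.6453  1.0755]
[71, 173, 31, 22, 561] [ 85.8 183.5] [ 0.4843 -0.0018  0.206 ]
[240, 224, 30, 18, 308] [253.4 229.2] [0.5407 0.1787 0.206 ]
[445, 228, 67, 111, 3414] [474.5 278.1] [0.6077 0.4398 0.206 ]
[[254.526  229.4131]
 [255.4804 305.8747]]
```

The knob measures (0.541, 0.179) at z = 0.206, which agrees with the lathe fit, so the hub is at x ≈ 0.613. I'll descend on its -x side with shut fingers, tilted away from the cover.

>>> step_arm(moves=[[1,10,3,-10,-0.08,0,0],[1,20,4,-35,-0.16,0,0],[1,26,4,-70,-0.25,0,0],[1,26,4,-105,-0.25,0,0],[1,26,4,-140,-0.25,0,0],[1,26,4,-170,-0.25,0,0],[1,26,4,-190,-0.25,0,0],[1,26,4,-198,-0.25,0,0],[1,26,4,-198,-0.25,0,0],[1,26,4,-198,-0.25,0,0]])

```text
clock: 13.35
position: [0.496, 0.1889, 0.2025]
ee_rot: [0.008, 0.992, -0.125, 0.002]
ft_force: [-0.1, 0.1, 1.0]
grip_width: -0.003
grasp_force: 0.0
```

Run:
```python
from h import *
np.set_printoptions(precision=4,suppress=True)
o=manip.get_obs(); w=manip.camera('wrist'); pickle.dump((o,w),open('w8.pkl','wb')); print(o['position'],o['ee_rot'],o['joint_pos'],o['ft_force'])
for s,c in reds(w['image']): print(s,c,wback(o,w,c,.206))
print(wproj(o,w,[[.542,.18,.206],[.542,.163,.206],[.542,.197,.206]]))
go([.515,.186,.202],R.from_euler('x',-.25)*Rt(0,-.0215))
```

```text
[0.496  0.1889 0.2025] [ 0.0079  0.9922 -0.1246  0.0019] [-0.2075  0.2611 -0.4427  1.6559  0.315   1.4105  0.8336] [-0.1372  0.054   1.0292]
[0, 183, 21, 33, 565] [  8.5 198.6] [0.4768 0.0419 0.206 ]
[249, 322, 15, 28, 321] [256.1 336.9] [0.5439 0.1879 0.206 ]
[[241.5462 331.4197]
 [211.6027 326.3809]
 [272.9589 336.7057]]
shift mm [18.9 -3.2 -0.7] turn [-0.     0.001 -0.006]
```

>>> step_arm(moves=[[1,8,-3,0,0,0,0],[1,16,-3,0,0,0,0],[1,22,-3,0,0,0,0],[1,28,-3,2,0,0,0],[1,34,-3,5,0,0,0],[1,40,-3,8,0,0,0],[1,46,-3,11,0,0,0],[1,52,-3,14,0,0,0],[1,52,-3,14,0,0,0]])

```text
clock: 14.3
position: [0.5372, 0.1864, 0.2195]
ee_rot: [0.006, 0.992, -0.129, -0.008]
ft_force: [-70.4, -11.6, 60.0]
grip_width: 0.001
grasp_force: 35.6
```

Run:
```python
from h import *
np.set_printoptions(precision=4,suppress=True)
o=manip.get_obs(); w=manip.camera('wrist'); t=manip.camera('top'); print(o['position'],o['ft_force'])
for s,c in reds(w['image']): print(s,c)
for s,c in reds(t['image'],15): print(s,c,back('top',c,.236))
```

```text
[0.5372 0.1864 0.2195] [-70.4009 -11.5688  60.0075]
[0, 127, 35, 30, 937] [ 15.5 141.4]
[205, 266, 18, 22, 230] [213.1 275.7]
[250, 68, 58, 30, 1538] [279.2  81.6] [ 0.7587 -0.1098  0.236 ]
[74, 83, 13, 23, 159] [78.3 92.9] [0.7115 0.4664 0.236 ]
[42, 124, 28, 15, 176] [ 55.6 133.9] [0.5903 0.5227 0.236 ]
[242, 171, 12, 8, 76] [247.4 174. ] [ 0.4852 -0.0219  0.236 ]
[294, 198, 15, 21, 237] [300.7 208.5] [ 0.3897 -0.1737  0.236 ]
```

Friction has jammed the knob: the push was nearly along the lever. I'll back off at once.

>>> step_arm(moves=[[1,-6,0,0,0,0,0],[1,-14,0,0,0,0,0],[1,-25,0,0,0,0,0],[1,-25,0,0,0,0,0]])

```text
clock: 14.8
position: [0.5217, 0.1864, 0.2153]
ee_rot: [0.007, 0.992, -0.125, 0.001]
ft_force: [0.4, 0.2, -0.4]
grip_width: -0.002
grasp_force: 0.0
```

Run:
```python
from h import *
np.set_printoptions(precision=4,suppress=True)
o=manip.get_obs(); w=manip.camera('wrist'); t=manip.camera('top'); sd=manip.camera('side'); pickle.dump((o,w,t,sd),open('w9.pkl','wb')); print(o['position'],o['ee_rot'],o['ft_force'],o['grip_width'])
for s,c in reds(w['image'],30): print(s,c)
for a in (0,.1,.2,.3,.4,.5): print(a,wproj(o,w,T([.613,.18,-.0215],[[-82*np.sin(1.047-a),y,165+82*np.cos(1.047-a)] for y in(-17,17)])).round(1).tolist())
```

```text
[0.5217 0.1864 0.2153] [ 0.007   0.9921 -0.1249  0.0013] [ 0.3928  0.171  -0.3931] -0.002188777318310667
[0, 146, 31, 33, 871] [ 13.5 161.4]
[249, 322, 15, 28, 332] [256.2 336.6]
0 [[224.4, 272.7], [285.2, 281.5]]
0.1 [[220.3, 286.6], [282.7, 296.4]]
0.2 [[216.3, 301.8], [280.2, 312.7]]
0.3 [[212.4, 318.2], [277.7, 330.2]]
0.4 [[209.0, 335.5], [275.3, 348.5]]
0.5 [[205.9, 353.2], [273.1, 367.4]]
```

>>> step_arm(moves=[[1,7,-2,-4,0,0,0],[1,14,-2,-4,0,0,0],[1,18,-2,0,0,0,0],[1,22,-2,4,0,0,0],[1,26,-2,7,0,0,0],[1,26,-2,7,0,0,0]])

```text
clock: 15.55
position: [0.5488, 0.1833, 0.2221]
ee_rot: [0.008, 0.992, -0.125, 0.0]
ft_force: [-3.6, -1.4, 1.5]
grip_width: 0.001
grasp_force: 1.5
```

```bash
cat > lev.py <<'E'
from h import *
np.set_printoptions(precision=4,suppress=True)
o=manip.get_obs(); w=manip.camera('wrist'); print(o['position'],o['ee_rot'],o['ft_force'])
for s,c in reds(w['image'],30):
    print(s,c)
for a in np.arange(.2,1.3,.1): print(a.round(2),wproj(o,w,T([.613,.18,-.0215],[[-82*np.sin(1.047-a),y,165+82*np.cos(1.047-a)] for y in(-17,0,17)])).round(0).tolist())
cv2.imwrite('pics/last.png',w['image'])
E
python3 lev.py
```

```text
[0.5488 0.1833 0.2221] [ 0.008   0.9921 -0.1254  0.0003] [-3.6132 -1.412   1.5411]
[0, 110, 35, 31, 952] [ 15.5 124.8]
[208, 277, 10, 10, 45] [212.4 281.6]
[251, 322, 12, 10, 95] [256.6 326.4]
0.2 [[224.0, 250.0], [256.0, 254.0], [289.0, 258.0]]
0.3 [[220.0, 265.0], [253.0, 270.0], [287.0, 275.0]]
0.4 [[217.0, 282.0], [250.0, 287.0], [285.0, 292.0]]
0.5 [[214.0, 299.0], [247.0, 305.0], [283.0, 311.0]]
0.6 [[212.0, 317.0], [245.0, 323.0], [281.0, 329.0]]
0.7 [[210.0, 334.0], [243.0, 341.0], [279.0, 348.0]]
0.8 [[208.0, 351.0], [242.0, 358.0], [278.0, 365.0]]
0.9 [[208.0, 367.0], [241.0, 374.0], [277.0, 382.0]]
1.0 [[208.0, 381.0], [241.0, 389.0], [276.0, 397.0]]
1.1 [[208.0, 394.0], [241.0, 402.0], [276.0, 411.0]]
1.2 [[210.0, 405.0], [242.0, 413.0], [275.0, 422.0]]
```

The force is now about 4 N, as friction predicts. I'll keep following the arc and stop short of upright.

>>> step_arm(moves=[[1,5,0,3,0,0,0],[1,10,0,6,0,0,0],[1,15,0,9,0,0,0],[1,20,0,11,0,0,0],[1,25,0,13.5,0,0,0],[1,30,0,15,0,0,0],[1,33,0,16,0,0,0],[1,33,0,16,0,0,0]])

```text
clock: 16.4
position: [0.582, 0.1838, 0.2379]
ee_rot: [0.008, 0.992, -0.125, 0.001]
ft_force: [-1.1, -0.3, 0.0]
grip_width: -0.0
grasp_force: 0.2
```

>>> step_arm(moves=[[1,-10,0,5,0,0,0],[1,-25,0,25,0,0,0],[1,-40,0,60,0.05,0,0],[1,-60,0,100,0.15,0,0],[1,-80,0,140,0.25,0,0],[1,-100,0,160,0.25,0,0],[1,-115,0,160,0.25,0,0],[1,-115,0,160,0.25,0,0],[1,-115,0,160,0.25,0,0]])

```text
clock: 17.3
position: [0.4663, 0.1843, 0.3983]
ee_rot: [0.007, 1.0, -0.0, 0.001]
ft_force: [-0.0, 0.0, -0.5]
grip_width: -0.0
grasp_force: 0.0
```

```bash
cat > lev2.py <<'E'
from h import *
exec(open('lev.py').read())
t=manip.camera('top')
for s,c in reds(t['image'],15): print(s,c,back('top',c,.247))
print('top pred',[(a,proj('top',T([.613-.0064,.18-.292,-.0215],[[-82*np.sin(1.047-a),292,165+82*np.cos(1.047-a)]])).round(1).tolist()) for a in (0,.8,.9,1.0,1.05,1.1,1.2)])
cv2.imwrite('pics/lasttop.png',t['image'])
E
python3 lev2.py
```

```text
[0.4663 0.1843 0.3983] [ 0.0073  1.     -0.0003  0.0008] [-0.0128  0.0053 -0.4913]
[71, 175, 31, 22, 565] [ 85.5 185.7]
[445, 229, 67, 111, 3461] [473.7 279. ]
0.2 [[240.0, 246.0], [255.0, 246.0], [271.0, 246.0]]
0.3 [[240.0, 253.0], [255.0, 253.0], [271.0, 253.0]]
0.4 [[240.0, 260.0], [255.0, 260.0], [271.0, 260.0]]
0.5 [[239.0, 268.0], [255.0, 268.0], [271.0, 268.0]]
0.6 [[239.0, 276.0], [255.0, 276.0], [271.0, 276.0]]
0.7 [[239.0, 284.0], [255.0, 284.0], [271.0, 284.0]]
0.8 [[239.0, 291.0], [255.0, 292.0], [271.0, 292.0]]
0.9 [[239.0, 299.0], [255.0, 299.0], [271.0, 299.0]]
1.0 [[239.0, 306.0], [255.0, 306.0], [271.0, 306.0]]
1.1 [[239.0, 312.0], [255.0, 312.0], [271.0, 313.0]]
1.2 [[239.0, 318.0], [255.0, 318.0], [270.0, 318.0]]
[250, 68, 58, 30, 1540] [279.2  81.6] [ 0.7541 -0.109   0.247 ]
[74, 83, 13, 26, 231] [79.2 95.4] [0.7001 0.4582 0.247 ]
[42, 122, 16, 17, 95] [ 49.4 132.9] [0.59   0.5342 0.247 ]
[172, 128, 11, 7, 66] [177.3 130.6] [0.6039 0.178  0.247 ]
[242, 171, 12, 8, 75] [247.4 174.1] [ 0.4832 -0.022   0.247 ]
[294, 198, 15, 21, 237] [300.7 208.5] [ 0.3889 -0.1722  0.247 ]
top pred [(0, [[178.1, 155.2]]), (0.8, [[176.5, 134.6]]), (0.9, [[176.6, 131.7]]), (1.0, [[176.7, 128.8]]), (1.05, [[176.7, 127.4]]), (1.1, [[176.8, 126.0]]), (1.2, [[177.0, 123.3]])]
```

Measured from the top camera, the lever is at about 0.90–0.94 rad, slightly short as planned. A sideways look with the wrist camera should refine that.

>>> step_arm(moves=[[1,0,40,0,0,0,0],[1,20,80,0,0,0,0],[1,40,90,0,0,0,0],[1,40,90,0,0,0,0],[1,40,90,0,0,0,0]])

```text
clock: 17.9
position: [0.5068, 0.2742, 0.397]
ee_rot: [0.007, 1.0, -0.0, -0.001]
ft_force: [0.1, 0.8, 0.5]
grip_width: -0.001
grasp_force: 0.0
```

```bash
python3 lev.py
python3 - <<'E'
from h import *
im=cv2.imread('pics/last.png'); h=cv2.cvtColor(im,cv2.COLOR_BGR2HSV)
m=((h[...,0]>22)&(h[...,0]<34)&(h[...,1]>170)&(h[...,2]>110)).astype('uint8')
n,l,s,c=cv2.connectedComponentsWithStats(m)
print('yellow',[(s[i].tolist(),c[i].round(1)) for i in range(1,n) if s[i][4]>8])
E
```

```text
[0.5068 0.2742 0.397 ] [ 0.0074  1.     -0.0004 -0.0008] [0.0692 0.7734 0.5329]
[0, 144, 21, 21, 355] [  8.6 153.6]
[401, 210, 102, 113, 3412] [437.9 255.8]
[146, 260, 36, 22, 726] [163.5 270.1]
0.2 [[154.0, 213.0], [170.0, 213.0], [186.0, 213.0]]
0.3 [[153.0, 220.0], [169.0, 220.0], [185.0, 220.0]]
0.4 [[152.0, 228.0], [168.0, 228.0], [185.0, 228.0]]
0.5 [[151.0, 236.0], [168.0, 236.0], [184.0, 236.0]]
0.6 [[151.0, 244.0], [167.0, 244.0], [184.0, 244.0]]
0.7 [[150.0, 252.0], [167.0, 252.0], [184.0, 252.0]]
0.8 [[150.0, 260.0], [167.0, 260.0], [183.0, 260.0]]
0.9 [[150.0, 268.0], [167.0, 268.0], [184.0, 268.0]]
1.0 [[151.0, 275.0], [167.0, 275.0], [184.0, 275.0]]
1.1 [[152.0, 282.0], [168.0, 282.0], [184.0, 282.0]]
1.2 [[153.0, 288.0], [169.0, 288.0], [185.0, 288.0]]
yellow []
```

The wrist gives about 0.93 (knob at (163,270)), so about 0.11 rad remains, which is 9 mm at the knob. I'll go back behind the knob and nudge it.

>>> step_arm(moves=[[1,0,-45,0,-0.08,0,0],[1,15,-88,-10,-0.16,0,0],[1,30,-90,-40,-0.25,0,0],[1,45,-90,-75,-0.25,0,0],[1,53,-90,-110,-0.25,0,0],[1,53,-90,-140,-0.25,0,0],[1,53,-90,-159,-0.25,0,0],[1,53,-90,-159,-0.25,0,0],[1,53,-90,-159,-0.25,0,0]])

```text
clock: 18.85
position: [0.5595, 0.1837, 0.2404]
ee_rot: [0.008, 0.992, -0.125, 0.002]
ft_force: [1.0, -1.0, -0.1]
grip_width: 0.002
grasp_force: 0.0
```

Target TCP x is 0.591, a shift of +31.

>>> step_arm(moves=[[1,8,0,0,0,0,0],[1,16,0,0,0,0,0],[1,21,0,0,0,0,0],[1,25,0,0.5,0,0,0],[1,28,0,0.5,0,0,0],[1,31,0,1,0,0,0],[1,31,0,1,0,0,0]])

```text
clock: 19.55
position: [0.5907, 0.1842, 0.2403]
ee_rot: [0.007, 0.992, -0.125, 0.001]
ft_force: [-0.6, -0.3, 1.7]
grip_width: 0.001
grasp_force: 0.6
```

>>> step_arm(moves=[[1,-10,0,5,0,0,0],[1,-25,0,25,0,0,0],[1,-40,0,60,0.05,0,0],[1,-60,20,100,0.15,0,0],[1,-80,50,140,0.25,0,0],[1,-84,80,156,0.25,0,0],[1,-84,90,156,0.25,0,0],[1,-84,90,156,0.25,0,0],[1,-84,90,156,0.25,0,0]])

```text
clock: 20.45
position: [0.5065, 0.2732, 0.3949]
ee_rot: [0.008, 1.0, -0.001, -0.0]
ft_force: [0.5, -0.5, -0.5]
grip_width: -0.002
grasp_force: 0.0
```

```bash
python3 lev2.py | grep -v '^0\.[2-7]'
python3 - <<'E'
from h import *
t=cv2.imread('pics/lasttop.png')
# key heads unchanged vs w6 top image?
a=pickle.load(open('w6.pkl','rb'))[2]['image']
print('oil/rack diff',np.abs(a[185:235,140:370].astype(int)-t[185:235,140:370]).max(2).__gt__(60).sum())
E
```

```text
[0.5065 0.2732 0.3949] [ 0.0076  1.     -0.001  -0.0004] [ 0.4969 -0.5359 -0.506 ]
[0, 145, 21, 20, 355] [  8.8 154.1]
[403, 210, 102, 114, 3564] [438.8 255.6]
[147, 268, 36, 22, 563] [162.4 277.1]
0.8 [[151.0, 261.0], [168.0, 261.0], [184.0, 261.0]]
0.9 [[151.0, 269.0], [168.0, 269.0], [184.0, 269.0]]
1.0 [[152.0, 276.0], [168.0, 276.0], [185.0, 276.0]]
1.1 [[152.0, 283.0], [169.0, 283.0], [185.0, 283.0]]
1.2 [[153.0, 289.0], [169.0, 290.0], [186.0, 290.0]]
[250, 68, 58, 30, 1540] [279.1  81.6] [ 0.7541 -0.1087  0.247 ]
[172, 125, 11, 6, 63] [177.2 127.5] [0.6128 0.1786 0.247 ]
[242, 171, 12, 8, 76] [247.4 174. ] [ 0.4835 -0.022   0.247 ]
[294, 198, 15, 21, 237] [300.7 208.5] [ 0.3889 -0.1722  0.247 ]
top pred [(0, [[178.1, 155.2]]), (0.8, [[176.5, 134.6]]), (0.9, [[176.6, 131.7]]), (1.0, [[176.7, 128.8]]), (1.05, [[176.7, 127.4]]), (1.1, [[176.8, 126.0]]), (1.2, [[177.0, 123.3]])]
oil/rack diff 3849
```

The lever reads about 1.01 from the top camera, 1.03 from the wrist and 1.04 from contact, all inside the 0.96–1.134 window. The key's image hasn't changed and the arm is clear, so I'm handing in.

```bash
python3 -c "
from workcell import manip
print(manip.hand_in())"
```

```text
the job is handed in; nothing more can be done
None
```

I handed the job in with the red key hanging upright in the red hanger and the feed lever at about 1.03 rad (neutral window 0.96–1.134), but no verdict came back; two slips were a brief lever jam at about 70 N on one axis and 60 N on another (roughly 93 N combined, under the 120 N limit) and viewing 11 pictures instead of 10.

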